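# Move the row of proofing tins to the oven rack in the same order

## Robot

A 6-joint arm with a two-finger parallel gripper is mounted at the origin on the work surface. World frame = base frame: x ahead of the robot, y to its left, z up, the work surface at z = 0. Lengths are in m, angles in degrees, forces in N, time in s.
With the tool pointing down it reaches from about 0.375 to 0.9 m from the base axis. Payload 3.1 kg.
Tool frame: the origin (TCP) lies at the very end of the fingers, on their centre line; the grasp point (between the pads) lies 19 mm behind it (bot.hold_point_z is the z of the grasp point in the tool frame, in m); z points along the fingers, y is the line along which they close (so a half turn about z gives the same grasp; the last joint's range is limited). The gripper opens to 87 mm and grips with 3 to 60 N. Pads are 19 mm wide; open, the fingers measure 117 mm over their backs; the gripper's body (75 mm by 190 mm) begins 51 mm behind the grasp point.
Start: joints at [-73.425, 30.224, 82.088, -0, 67.689, -10.227], TCP at [0.282, -0.558, 0.223] pointing down, gripper open.
Joint ranges: [-176.69, 176.69], [-43.24, 126.21], [12.49, 139.97], [-82, 262], [0, 151.66], [-163.58, 163.58]. Speed limits (degrees/s): [159.86, 159.86, 180, 180, 180, 180].

## Interface

Orientations are given as a 3x3 rotation matrix whose columns are the frame's x, y, z axes.
In Python, from rig import bot, capture, camera_model gives the robot as it stands.
- The arm moves only by the tool apply_moves, never from a script. Its argument "plan" is text: rows parted by semicolons, each of 6 numbers parted by spaces: the shift along the tool's x, y, z in units of 0.05 m (1.0 is 0.05 m), then the turn, a rotation vector about the tool's x, y, z in units of 360 degrees (1.0 is 360 degrees). In form: dx dy dz ax ay az; .... A call has 1 to 10 rows; each row shifts and turns the commanded pose from where the row before left it, along the tool's axes as they then stand; what a row does not reach is not made up. A row lasts 1/12 s, in which the tool goes at most 41.7 mm and 7.16 degrees, less where a joint would pass 70% of its speed; a pose out of reach is approached as far as the arm can. A call with a number of a shift or a turn outside -1 to 1 is refused whole. A call with a gripper value outside its range is refused whole. "gripper" is the gripper command: -1 is shut, 1 is fully open, values between are in proportion, set as the call begins (left out, the last holds). The fingers move at their own pace and stop on an object; the grip force is fixed at half the most. Time passes only in rows, so rows that do not move let the fingers close. It gives the time, the measured TCP pose, the force, the opening and the grip force at its end, in the units of the state.
- bot.read_state(): the state, without advancing time (a new reading comes with each control period).
- capture(name): name is "scene" or "top"; returns the picture (384x512x3 uint8, red, green, blue); there is no depth.
- camera_model(name): a dict with "vertical_fov" (degrees; the focal length in pixels is half the picture's height over the tangent of half this angle, whatever the lens; pixels are square), "cx", "cy" (the principal point, pixels), "dist" ([k1, k2, p1, p2, k3] as OpenCV has them; the pictures are not rectified), "position" and "rotation" of the camera in the world. Camera axes: x right, y down, z forward; pixel columns grow to the right and rows downward; lengths in m; the calibration is good to about 2 mm. A picture is of the moment at which its call begins. camera_model takes no time and is no camera call.
- bot.hand_in(): hands the job in; it is judged then, once.
The state is a dict: "time_s": time; "joint_positions": joint angles; "qvel": joint speeds; "tau": joint torques, N m; "position": TCP position; "tcp_rot": TCP orientation; "force": force on the tool from outside, world axes, zero at the start; "moment": the same for the moment, N m; "opening": opening from 0.0 (shut) to 1.0 (fully open); "grasp_force": force on a finger pad.
Only numpy, scipy, OpenCV 4.12 (cv2) and the standard library are available. Lean on these libraries where they do the work, as an engineer would, in place of code of your own. Each camera call takes 0.05 s, during which the arm holds its last target. There are 200 camera calls.

## Task

Move the four lidded tins from the wooden proofing board to the bays of the metal rack behind it, keeping the row in the same order from left to right: each tin goes into the bay straight across from where it stands, one tin to a bay. Set each one down gently, upright and in the middle of its bay, without dropping or tipping any, and leave the flour jar and the dough scraper where they are.

Things in the scene. Friction and masses are not known exactly. Their poses are not given: they have to be found in the camera images.
- cube_tin_mid (a point): The square lidded tin of plain bare metal, 58 x 58 mm, 56 mm high, about 0.3 kg, solid to the grip, with upright sides. It starts anywhere in the row on the wooden board, whose top is 18 mm above the table. This point is at its centre, 28 mm above its underside; z up along its axis, x and y along its sides.
- oblong_tin_mid (a point): The oblong lidded tin of plain bare metal, 80 mm long (its own x axis) by 50 mm wide (its y axis), 52 mm high, about 0.3 kg; standing with its length across the row, solid to the grip, with upright sides. It starts anywhere in the row on the wooden board, whose top is 18 mm above the table. This point is at its centre, 26 mm above its underside; z up along its axis, x and y along its sides.
- round_tin_mid (a point): The wide round lidded tin of plain bare metal, 62 mm in diameter, 54 mm high, about 0.25 kg, solid to the grip, with upright sides. It starts anywhere in the row on the wooden board, whose top is 18 mm above the table. This point is at its centre, 27 mm above its underside; z up along its axis, x and y along its sides.
- slim_tin_mid (a point): The slim round lidded tin of plain bare metal, 42 mm in diameter, 62 mm high, about 0.15 kg, solid to the grip, with upright sides. It starts anywhere in the row on the wooden board, whose top is 18 mm above the table. This point is at its centre, 31 mm above its underside; z up along its axis, x and y along its sides.
- bay_1: One of four identical shallow dark steel trays, fixed in a row on the aluminium rack beyond the board (rows parallel, about 170 mm apart): outside 108 mm (its x, across the row) by 96 mm (its y, along the row), inside 102 by 90, floor 4 mm thick, rim 6 mm above the underside. Origin: centre of its underside, 18 mm above the table, z up. Its number does not tell its position in the row.
- bay_2: One of four identical shallow dark steel trays, fixed in a row on the aluminium rack beyond the board (rows parallel, about 170 mm apart): outside 108 mm (its x, across the row) by 96 mm (its y, along the row), inside 102 by 90, floor 4 mm thick, rim 6 mm above the underside. Origin: centre of its underside, 18 mm above the table, z up. Its number does not tell its position in the row.
- bay_3: One of four identical shallow dark steel trays, fixed in a row on the aluminium rack beyond the board (rows parallel, about 170 mm apart): outside 108 mm (its x, across the row) by 96 mm (its y, along the row), inside 102 by 90, floor 4 mm thick, rim 6 mm above the underside. Origin: centre of its underside, 18 mm above the table, z up. Its number does not tell its position in the row.
- bay_4: One of four identical shallow dark steel trays, fixed in a row on the aluminium rack beyond the board (rows parallel, about 170 mm apart): outside 108 mm (its x, across the row) by 96 mm (its y, along the row), inside 102 by 90, floor 4 mm thick, rim 6 mm above the underside. Origin: centre of its underside, 18 mm above the table, z up. Its number does not tell its position in the row.
- flour_jar_mid (a point): Bystander: a closed white flour jar with a brown lid, 72 mm in diameter and 110 mm high, standing loose beside one end of the rows. This point is at its centre, 55 mm above the table. Not to be disturbed.
- scraper_mid (a point): Bystander: a dough scraper lying loose on the table beside the other end of the rows: a dark steel blade of 100 by 75 mm and a wooden handle 20 mm thick along one edge. This point is at the blade's middle, 6 mm above the table. Not to be disturbed.
Mind the look-alikes: they are no part of the job. What is shaped like the part that bears slim_tin_mid but red or yellow is not meant.

How it is judged:
By the outcome, as a careful person would: the job done as asked, in the order asked, and still so for the second after the job is handed in, with the robot touching nothing.
It also fails if it takes over 104 s, if anything falls off the work surface, if the arm or the gripper's body presses on something with over 40 N, if the wrist force passes 120 N, or if a joint passes its speed limit or range.

## Working session

There is one attempt and no reset: what is moved stays moved. The work goes in short steps, Python scripts to look and compute and a tool call to move; the robot and the scene stay as the last step left them, time stands still between calls to the robot, and variables do not carry over. Pictures are saved under pics/ and viewed, at most 14 in all, crops included, and the job is handed in when it is done.

Besides the shell and the picture viewer there is one more tool, called after ">>>" as name(argument=value, ...) on one line, values as JSON. apply_moves: Moves the arm, as the interface text tells. Its arguments: {"type":"object","properties":{"plan":{"type":"string"},"gripper":{"type":"number"}},"required":["plan"]}

```bash
mkdir -p pics; ls; python3 - <<'E'
from rig import bot,capture,camera_model
import cv2
for n in("scene","top"):
    im=capture(n); cv2.imwrite(f"pics/{n}0.png",im[:,:,::-1]); print(n,camera_model(n))
s=bot.read_state(); print(s['position'],s['tcp_rot'],s['time_s'],bot.hold_point_z)
E
```

```text
pics
scene {'vertical_fov': 51.796313817553745, 'cx': 252.87690995813065, 'cy': 194.44365425879474, 'dist': array([-0.00217835,  0.        ,  0.        ,  0.        ,  0.        ]), 'position': array([ 1.24351354, -0.31344438,  0.87632542]), 'rotation': array([[ 0.36146404,  0.65756938, -0.66101911],
       [ 0.93236743, -0.25939978,  0.25179899],
       [-0.0058929 , -0.70732897, -0.70685996]])}
top {'vertical_fov': 51.478225355668535, 'cx': 256.0869006310745, 'cy': 192.84493615590824, 'dist': array([0.00529919, 0.        , 0.        , 0.        , 0.        ]), 'position': array([ 0.26937782, -0.00401194,  1.34963833]), 'rotation': array([[ 0.01180863, -0.98653998,  0.16309328],
       [-0.99992214, -0.01230849, -0.00205472],
       [ 0.00403449, -0.16305632, -0.98660851]])}
[ 0.28166354 -0.55719542  0.22165131] [[ 8.92582714e-01  4.50883348e-01 -5.52191784e-04]
 [ 4.50883533e-01 -8.92580737e-01  1.91496193e-03]
 [ 3.70548698e-04 -1.95823610e-03 -9.99998014e-01]] 0.1 -0.0187
```

View pics/scene0.png

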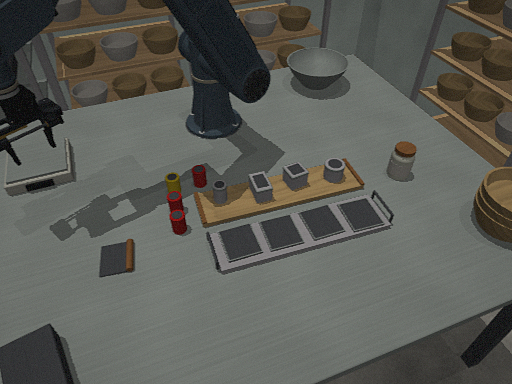

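View pics/top0.png

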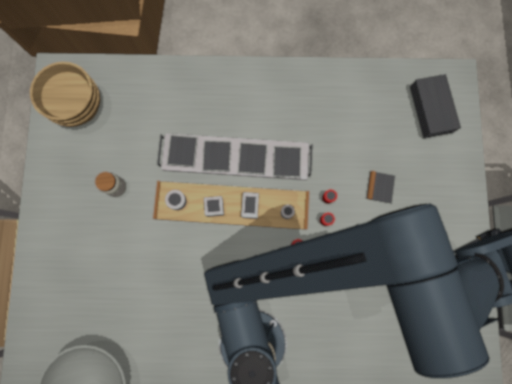

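Candidates in the top view are slim (288,212), oblong (250,204), cube (213,206), round (176,200). The look-alikes are red at (330,196), (327,219), (296,241) and one yellow, hidden here. In the scene view slim is at (220,192), with the yellow/red ones at (173,183), (200,176), (176,203), (178,222). I choose the bare-metal one on the board. Next are close crops.

```bash
python3 - <<'E'
import cv2
a=cv2.imread("pics/top0.png")[130:235,150:316]; cv2.imwrite("pics/c1.png",cv2.resize(a,None,fx=4.8,fy=4.8,interpolation=cv2.INTER_CUBIC))
a=cv2.imread("pics/scene0.png")[145:275,190:400]; cv2.imwrite("pics/c2.png",cv2.resize(a,None,fx=3.8,fy=3.8,interpolation=cv2.INTER_CUBIC))
E
```

```text
(no output)
```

View pics/c1.png

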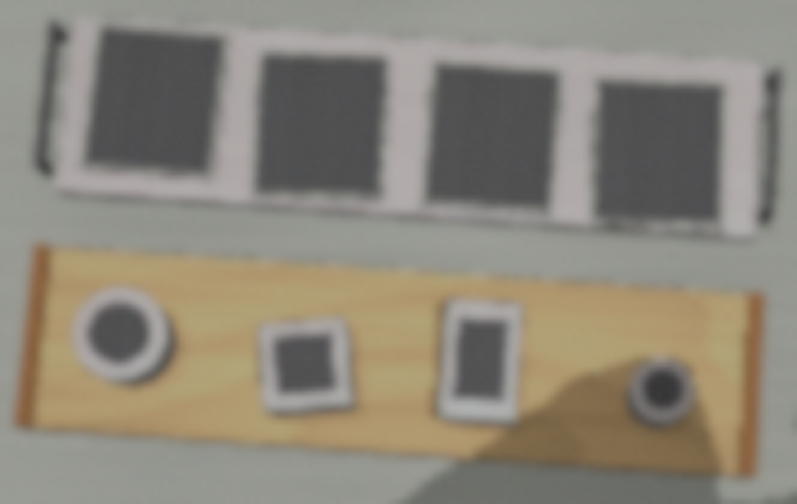

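View pics/c2.png

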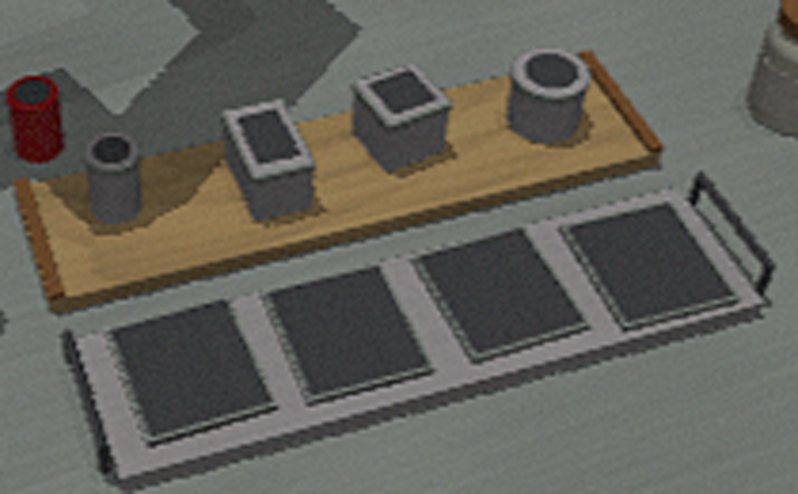

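Crop of top view (×4.8, origin 150,130): left to right are round, cube, oblong and slim, each with a dark inset on its lid. The four dark bays lie opposite and a handle stands at each rack end. The slim tin is bare grey, so the choice holds.

```bash
cat >v.py <<'E'
import cv2,numpy as np
from rig import bot,capture,camera_model
def K(c):
    f=192/np.tan(np.radians(c['vertical_fov']/2)); return np.array([[f,0,c['cx']],[0,f,c['cy']],[0,0,1]])
def cast(c,uv,z):
    p=cv2.undistortPoints(np.float64(uv).reshape(-1,1,2),K(c),c['dist'])[:,0]
    d=np.c_[p,np.ones(len(p))]@c['rotation'].T; o=c['position']
    return (o+d*((z-o[2])/d[:,2])[:,None])[:,:2]
def blobs(im,seeds,win,thr,c,z):
    "dark blob at each seed: sub-pixel contour cast on plane z -> centre, minAreaRect"
    g=cv2.resize(cv2.cvtColor(im,cv2.COLOR_BGR2GRAY),None,fx=8,fy=8,interpolation=cv2.INTER_CUBIC); g=cv2.GaussianBlur(g,(0,0),3)
    out=[]
    for s,h,t in zip(seeds,z,thr):
        x,y=(np.array(s)*8).astype(int); w=win*8; x0,y0=max(0,x-w),max(0,y-w); m=(g[y0:y+w,x0:x+w]<t).astype(np.uint8)
        n,l=cv2.connectedComponents(m); k=l[y-y0,x-x0]
        cs,_=cv2.findContours((l==k).astype(np.uint8),0,1); cc=max(cs,key=cv2.contourArea)[:,0]+[x0,y0]
        P=cast(c,(cc+.5)/8-.5,h); r=cv2.minAreaRect((P*1000).astype(np.float32)); M=cv2.moments((P*1e4).astype(np.float32))
        out.append((np.array([M['m10'],M['m01']])/M['m00']/10,r))
    return out
E
cat >m.py <<'E'
from v import *
N=["round","cube","oblong","slim"];H=np.array([.054,.056,.052,.062])+.018
for n,T,B in(("top",[(175,199),(213.5,205.5),(250,204.5),(287.5,210.5)],[(182,151),(217,155),(253,158),(287,162)]),
  ("scene",[(335,164),(296,169),(261,181),(219.5,185)],[(361,215),(321,222),(282,233),(241,242)])):
    im=cv2.imread(f"pics/{n}0.png");c=camera_model(n)
    g=im.mean(2); print(n,[int(g[int(y),int(x)]) for x,y in T+B])
    for nm,r in zip(N,blobs(im,T,14,[105 if n=="top" else 95]*3+[75],c,H)): print(nm,r[0].round(1),np.round(r[1][1],1),round(r[1][2],1))
    for r in blobs(im,B,30,[120 if n=="top" else 95]*4,c,[.024]*4): print("bay",r[0].round(1),np.round(r[1][0],1),np.round(r[1][1],1),round(r[1][2],1))
E
python3 m.py
```

```text
top [80, 82, 83, 54, 79, 80, 81, 81]
round [457.5 258.1] [36.  35.4] 65.8
cube [437.8 132.3] [34.5 34.5] 7.1
oblong [442.8  13.8] [28.3 48.4] 88.2
slim [ 422.8 -108.5] [21.4 21.3] 0.0
bay [632.4 249.9] [632.1 249.8] [ 90.  102.9] 85.4
bay [616.4 130.9] [616.  130.9] [ 90.1 102.2] 88.6
bay [609.4   8.4] [609.    8.5] [ 89.6 101.7] 86.1
bay [ 597.8 -109.1] [ 594.9 -109.2] [ 89.3 110.2] 88.3
scene [60, 60, 61, 38, 56, 54, 61, 59]
round [456.1 260.4] [43.2 42.5] 68.4
cube [436.9 134.1] [42.8 42.2] 6.4
oblong [442.1  15.2] [36.7 59. ] 88.1
slim [ 421.7 -106.7] [30.8 30.9] 68.5
bay [635.7 249.1] [636. 249.] [ 99.  111.7] 85.8
bay [619.8 130.2] [619.9 130.3] [ 97.8 111.8] 88.9
bay [612.8   9. ] [613.    8.2] [ 97.1 111.9] 86.0
bay [ 603.2 -109.1] [ 603.5 -109.9] [ 96.2 111.8] 88.4
```

>>> apply_moves(plan="0 0 0 0 0 0.0186;0 0 0 0 0 0.0186;0 0 0 0 0 0.0186;0 0 0 0 0 0.0186;0.2 -0.6 0 0 0 0;0.3 -0.8 0 0 0 0;0.4 -0.8 0 0 0 0;0.4 -0.8 0 0 0 0;0.4 -0.8 0 0 0 0;0.4 -0.8 0 0 0 0", gripper=1)

```text
time_s: 0.93
position: [0.3811, -0.3377, 0.2222]
tcp_rot: [[1.0, -0.0, -0.0], [-0.0, -1.0, 0.001], [-0.0, -0.001, -1.0]]
force: [1.3, 0.3, -0.6]
opening: 1.001
grasp_force: 0.0
```

>>> apply_moves(plan="0.2 -0.8 0 0 0 0;0.2 -0.8 0 0 0 0;0.2 -0.8 0 0 0 0;0.1 -0.8 0 0 0 0;0 -0.7 0.2 0 0 0;0 -0.4 0.4 0 0 0;0 -0.1 0.5 0 0 0;0 0 0.4 0 0 0;0 0 0 0 0 0;0 0 0 0 0 0")

```text
time_s: 1.77
position: [0.4153, -0.1192, 0.147]
tcp_rot: [[1.0, 0.001, -0.002], [0.001, -1.0, 0.001], [-0.002, -0.001, -1.0]]
force: [-0.8, 0.2, 0.0]
opening: 1.0
grasp_force: 0.0
```

>>> apply_moves(plan="0.07 -0.12 0 0 0 0;0.07 -0.11 0 0 0 0;0 0 0.4 0 0 0;0 0 0.4 0 0 0;0 0 0.2 0 0 0;0 0 0 0 0 0")

```text
time_s: 2.27
position: [0.4228, -0.1079, 0.0969]
tcp_rot: [[1.0, 0.0, -0.001], [0.0, -1.0, 0.001], [-0.001, -0.001, -1.0]]
force: [0.0, 0.4, 0.2]
opening: 0.997
grasp_force: 0.0
```

```bash
python3 - <<'E'
from rig import *
import cv2
print(bot.read_state()['position'])
i=capture("scene")[120:290,140:410,::-1]; cv2.imwrite("pics/s1.png",cv2.resize(i,None,fx=2.9,fy=2.9,interpolation=cv2.INTER_CUBIC))
E
```

```text
[ 0.42278708 -0.10786141  0.09692365]
```

View pics/s1.png

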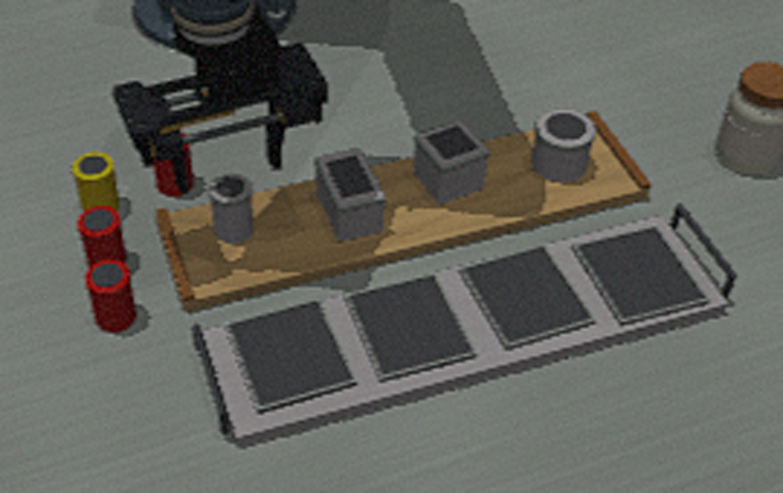

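The crop shows the fingers straddling the slim tin: tips at (180,185) and (275,165), lid at (233,185). It is clear of the red tins, so I descend.

>>> apply_moves(plan="0 0 0.3 0 0 0;0 0 0.3 0 0 0;0 0 0.3 0 0 0;0 0 0.2 0 0 0;0 0 0.13 0 0 0;0 0 0 0 0 0;0 0 0 0 0 0")

```text
time_s: 2.9
position: [0.4235, -0.1085, 0.0367]
tcp_rot: [[1.0, 0.0, 0.001], [0.0, -1.0, -0.001], [0.001, 0.001, -1.0]]
force: [0.4, 1.0, 0.3]
opening: 1.001
grasp_force: 0.0
```

>>> apply_moves(plan="0 0 0 0 0 0;0 0 0 0 0 0;0 0 0 0 0 0;0 0 0 0 0 0;0 0 0 0 0 0;0 0 0 0 0 0;0 0 0 0 0 0;0 0 0 0 0 0", gripper=-1)

```text
time_s: 3.57
position: [0.4228, -0.1081, 0.0361]
tcp_rot: [[1.0, 0.0, -0.0], [0.0, -1.0, 0.0], [-0.0, -0.0, -1.0]]
force: [-0.2, 1.0, 0.9]
opening: 0.475
grasp_force: 11.5
```

>>> apply_moves(plan="0 0 0 0 0 0;0 0 0 0 0 0;0 0 -0.1 0 0 0;0 0 -0.3 0 0 0;0 0 -0.4 0 0 0;0 0 -0.3 0 0 0;0 0 -0.1 0 0 0;0.3 0 0 0 0 0;0.5 0 0 0 0 0;0.5 0 0 0 0 0")

```text
time_s: 4.4
position: [0.4876, -0.1078, 0.096]
tcp_rot: [[1.0, -0.0, -0.001], [-0.0, -1.0, 0.001], [-0.001, -0.001, -1.0]]
force: [0.9, -0.6, -1.7]
opening: 0.476
grasp_force: 30.0
```

>>> apply_moves(plan="0.5 0 0 0 0 0;0.5 0 0 0 0 0;0.5 0 0 0 0 0;0.4 0 0 0 0 0;0.2 0 0 0 0 0;0.1 0 0 0 0 0;0 0 0 0 0 0;0 0 0 0 0 0")

```text
time_s: 5.07
position: [0.5965, -0.1077, 0.0953]
tcp_rot: [[1.0, 0.0, -0.003], [0.0, -1.0, 0.001], [-0.003, -0.001, -1.0]]
force: [0.1, 0.5, -0.5]
opening: 0.479
grasp_force: 30.0
```

>>> apply_moves(plan="0.07 0.03 0 0 0 0;0 0 0.2 0 0 0;0 0 0.3 0 0 0;0 0 0.3 0 0 0;0 0 0.15 0 0 0;0 0 0.06 0 0 0;0 0 0 0 0 0;0 0 0 0 0 0")

```text
time_s: 5.73
position: [0.6015, -0.1098, 0.0457]
tcp_rot: [[1.0, 0.0, 0.0], [0.0, -1.0, -0.0], [0.0, 0.0, -1.0]]
force: [0.0, 0.3, -1.2]
opening: 0.475
grasp_force: 30.0
```

>>> apply_moves(plan="-0.02 0 0.04 0 0 0;0 0 0.04 0 0 0;0 0 0.02 0 0 0;0 0 0.015 0 0 0;0 0 0 0 0 0;0 0 0 0 0 0")

```text
time_s: 6.23
position: [0.6005, -0.1096, 0.0401]
tcp_rot: [[1.0, 0.0, 0.0], [0.0, -1.0, -0.0], [0.0, 0.0, -1.0]]
force: [-0.6, 0.5, 0.8]
opening: 0.474
grasp_force: 30.0
```

>>> apply_moves(plan="0 0 0.01 0 0 0;0 0 0 0 0 0;0 0 0 0 0 0")

```text
time_s: 6.48
position: [0.6005, -0.1096, 0.0401]
tcp_rot: [[1.0, 0.0, 0.0], [0.0, -1.0, -0.0], [0.0, 0.0, -1.0]]
force: [-0.6, 0.4, 5.6]
opening: 0.477
grasp_force: 30.0
```

>>> apply_moves(plan="0 0 0 0 0 0;0 0 0 0 0 0;0 0 0 0 0 0;0 0 0 0 0 0;0 0 0 0 0 0;0 0 -0.2 0 0 0;0 0 -0.4 0 0 0;0 0 -0.5 0 0 0;0 0 -0.5 0 0 0;0 0 -0.4 0 0 0", gripper=1)

```text
time_s: 7.32
position: [0.6009, -0.1098, 0.1417]
tcp_rot: [[1.0, 0.0, 0.002], [0.0, -1.0, -0.001], [0.002, 0.001, -1.0]]
force: [0.7, 0.2, -1.1]
opening: 0.99
grasp_force: 0.0
```

>>> apply_moves(plan="-0.3 -0.2 0 0 0 0;-0.5 -0.4 0 0 0 0;-0.5 -0.4 0 0 0 0;-0.5 -0.4 0 0 0 0;-0.5 -0.4 0 0 0 0;-0.5 -0.4 0 0 0 0;-0.3 -0.25 0 0 0 0;-0.1 -0.04 0 0 0 0;0 0 0 0 0 0.005;0 0 0 0 0 0")

```text
time_s: 8.15
position: [0.4413, 0.0146, 0.14]
tcp_rot: [[1.0, -0.031, 0.002], [-0.031, -1.0, -0.001], [0.002, 0.001, -1.0]]
force: [0.0, -1.0, -0.7]
opening: 0.999
grasp_force: 0.0
```

>>> apply_moves(plan="0 0 0.2 0 0 0;0 0 0.4 0 0 0;0 0 0.2 0 0 0;0 0 0 0 0 0;0 0 0 0 0 0")

```text
time_s: 8.57
position: [0.4412, 0.0142, 0.0992]
tcp_rot: [[1.0, -0.031, 0.0], [-0.031, -1.0, -0.0], [0.0, 0.0, -1.0]]
force: [-0.1, 0.2, -0.6]
opening: 1.001
grasp_force: 0.0
```

>>> apply_moves(plan="0.025 0 0.2 0 0 0;0 0 0.3 0 0 0;0 0 0.3 0 0 0;0 0 0.3 0 0 0;0 0 0.2 0 0 0;0 0 0.06 0 0 0;0 0 0 0 0 0;0 0 0 0 0 0")

```text
time_s: 9.23
position: [0.4425, 0.0145, 0.0319]
tcp_rot: [[1.0, -0.031, 0.001], [-0.031, -1.0, -0.0], [0.002, 0.0, -1.0]]
force: [-0.3, -0.9, 0.1]
opening: 0.998
grasp_force: 0.0
```

>>> apply_moves(plan="0 0 0 0 0 0;0 0 0 0 0 0;0 0 0 0 0 0;0 0 0 0 0 0;0 0 0 0 0 0;0 0 0 0 0 0;0 0 0 0 0 0;0 0 0 0 0 0;0 0 0 0 0 0;0 0 0 0 0 0", gripper=-1)

```text
time_s: 10.07
position: [0.4416, 0.0147, 0.0314]
tcp_rot: [[1.0, -0.031, 0.0], [-0.031, -1.0, -0.0], [0.0, 0.0, -1.0]]
force: [-0.8, -0.2, 0.9]
opening: 0.578
grasp_force: 29.9
```

>>> apply_moves(plan="0 0 -0.1 0 0 0;0 0 -0.3 0 0 0;0 0 -0.4 0 0 0;0 0 -0.3 0 0 0;0 0 -0.1 0 0 0;0.2 0 0 0 0 0;0.4 0 0 0 0 0;0.5 0 0 0 0 0;0.5 0.02 0 0 0 0;0.5 0 0 0 0 0")

```text
time_s: 10.9
position: [0.5476, 0.0105, 0.0901]
tcp_rot: [[1.0, -0.031, -0.001], [-0.031, -1.0, 0.0], [-0.001, -0.0, -1.0]]
force: [-0.5, -1.2, -2.4]
opening: 0.574
grasp_force: 29.9
```

>>> apply_moves(plan="0.5 0 0 0 0 0;0.4 0 0 0 0 0;0.25 0 0 0 0 0;0.1 0 0 0 0 0;0 0 0 0 0 0.006;0 0 0 0 0 0;0 0 0 0 0 0;0 0 0 0 0 0")

```text
time_s: 11.57
position: [0.6078, 0.0088, 0.0905]
tcp_rot: [[0.998, -0.068, -0.002], [-0.068, -0.998, 0.0], [-0.002, -0.0, -1.0]]
force: [-0.2, -0.3, -3.4]
opening: 0.573
grasp_force: 29.9
```

Move dx ≈ +1.5 mm, then down from 90.5 to 40 mm and on to 35.4.

>>> apply_moves(plan="0.03 0 0 0 0 0;0 0 0.2 0 0 0;0 0 0.3 0 0 0;0 0 0.3 0 0 0;0 0 0.15 0 0 0;0 0 0.06 0 0 0;0 0 0 0 0 0;0 0 0 0 0 0")

```text
time_s: 12.23
position: [0.6108, 0.0084, 0.0409]
tcp_rot: [[0.998, -0.069, 0.001], [-0.069, -0.998, -0.0], [0.001, 0.0, -1.0]]
force: [0.3, 0.7, -3.1]
opening: 0.573
grasp_force: 29.9
```

>>> apply_moves(plan="-0.02 0 0.04 0 0 0;0 0 0.03 0 0 0;0 0 0.02 0 0 0;0 0 0.015 0 0 0;0 0 0.01 0 0 0;0 0 0 0 0 0;0 0 0 0 0 0")

```text
time_s: 12.82
position: [0.6096, 0.0085, 0.0354]
tcp_rot: [[0.998, -0.069, 0.0], [-0.069, -0.998, -0.0], [0.0, 0.0, -1.0]]
force: [-0.4, 0.4, -0.5]
opening: 0.577
grasp_force: 29.9
```

>>> apply_moves(plan="0 0 0.01 0 0 0;0 0 0 0 0 0;0 0 0 0 0 0")

```text
time_s: 13.07
position: [0.6096, 0.0085, 0.0354]
tcp_rot: [[0.998, -0.069, 0.001], [-0.069, -0.998, -0.0], [0.001, 0.0, -1.0]]
force: [-1.7, 0.2, 5.2]
opening: 0.569
grasp_force: 29.9
```

>>> apply_moves(plan="0 0 0 0 0 0;0 0 0 0 0 0;0 0 0 0 0 0;0 0 0 0 0 0;0 0 0 0 0 0;0 0 -0.2 0 0 0;0 0 -0.4 0 0 0;0 0 -0.5 0 0 0;0 0 -0.5 0 0 0;0 0 -0.4 0 0 0", gripper=1)

```text
time_s: 13.9
position: [0.6101, 0.0084, 0.1369]
tcp_rot: [[0.998, -0.069, 0.002], [-0.069, -0.998, -0.0], [0.002, 0.0, -1.0]]
force: [0.5, 0.9, 0.2]
opening: 0.994
grasp_force: 0.0
```

>>> apply_moves(plan="0 0 0 0 0 -0.015;0 0 0 0 0 -0.0147;-0.3 -0.3 0 0 0 0;-0.5 -0.45 0 0 0 0;-0.6 -0.55 0 0 0 0;-0.6 -0.55 0 0 0 0;-0.5 -0.45 0 0 0 0;-0.4 -0.35 0 0 0 0;-0.24 -0.23 0 0 0 0;0 0 0 0 0 0")

```text
time_s: 14.73
position: [0.4329, 0.1346, 0.1349]
tcp_rot: [[0.993, 0.12, -0.003], [0.12, -0.993, 0.0], [-0.003, -0.001, -1.0]]
force: [0.0, -0.3, 0.1]
opening: 0.998
grasp_force: 0.0
```

>>> apply_moves(plan="0 0 0.2 0 0 0;0 0 0.4 0 0 0;0 0 0.15 0 0 0;0 0 0 0 0 0;0 0 0 0 0 0")

```text
time_s: 15.15
position: [0.4376, 0.1327, 0.0969]
tcp_rot: [[0.993, 0.117, -0.0], [0.117, -0.993, -0.0], [-0.0, 0.0, -1.0]]
force: [0.0, -0.3, 0.7]
opening: 0.998
grasp_force: 0.0
```

>>> apply_moves(plan="0 0 0.2 0 0 0;0 0 0.3 0 0 0;0 0 0.3 0 0 0;0 0 0.3 0 0 0;0 0 0.15 0 0 0;0 0 0.04 0 0 0;0 0 0 0 0 0;0 0 0 0 0 0")

```text
time_s: 15.82
position: [0.4373, 0.1331, 0.0331]
tcp_rot: [[0.993, 0.117, 0.001], [0.117, -0.993, 0.0], [0.001, 0.0, -1.0]]
force: [-0.4, 0.1, 0.1]
opening: 1.0
grasp_force: 0.0
```

>>> apply_moves(plan="0 0 0 0 0 0;0 0 0 0 0 0;0 0 0 0 0 0;0 0 0 0 0 0;0 0 0 0 0 0;0 0 0 0 0 0;0 0 0 0 0 0;0 0 0 0 0 0;0 0 0 0 0 0", gripper=-1)

```text
time_s: 16.57
position: [0.4367, 0.1331, 0.0327]
tcp_rot: [[0.993, 0.118, 0.0], [0.118, -0.993, -0.0], [0.0, 0.0, -1.0]]
force: [0.2, 0.2, 3.1]
opening: 0.661
grasp_force: 29.9
```

>>> apply_moves(plan="0 0 -0.1 0 0 0;0 0 -0.3 0 0 0;0 0 -0.4 0 0 0;0 0 -0.3 0 0 0;0 0 -0.1 0 0 0;0 0 0 0 0 0.0113;0 0 0 0 0 0.0113;0.2 0 0 0 0 0;0.4 0 0 0 0 0;0.5 -0.04 0 0 0 0")

```text
time_s: 17.4
position: [0.4904, 0.1336, 0.0919]
tcp_rot: [[1.0, -0.022, -0.004], [-0.022, -1.0, -0.0], [-0.004, 0.0, -1.0]]
force: [0.9, 0.3, -2.1]
opening: 0.667
grasp_force: 29.9
```

>>> apply_moves(plan="0.5 0 0 0 0 0;0.5 0 0 0 0 0;0.5 0 0 0 0 0;0.5 0 0 0 0 0;0.35 0 0 0 0 0;0.15 0 0 0 0 0;0 0 0 0 0 0;0 0 0 0 0 0;0 0 0 0 0 0")

```text
time_s: 18.15
position: [0.6144, 0.1308, 0.0917]
tcp_rot: [[1.0, -0.023, -0.004], [-0.023, -1.0, -0.0], [-0.004, 0.0, -1.0]]
force: [0.1, -0.4, -1.5]
opening: 0.666
grasp_force: 29.9
```

>>> apply_moves(plan="0 0 0.2 0 0 0;0 0 0.3 0 0 0;0 0 0.3 0 0 0;0 0 0.14 0 0 0;0 0 0.06 0 0 0;0 0 0 0 0 0;0 0 0 0 0 0")

```text
time_s: 18.73
position: [0.6167, 0.1308, 0.0428]
tcp_rot: [[1.0, -0.024, 0.0], [-0.024, -1.0, 0.0], [0.0, -0.0, -1.0]]
force: [1.1, -0.6, -1.4]
opening: 0.668
grasp_force: 29.9
```

>>> apply_moves(plan="0.01 0 0.04 0 0 0;0 0 0.04 0 0 0;0 0 0.02 0 0 0;0 0 0.015 0 0 0;0 0 0.01 0 0 0;0 0 0 0 0 0;0 0 0 0 0 0")

```text
time_s: 19.32
position: [0.6172, 0.1307, 0.0368]
tcp_rot: [[1.0, -0.024, 0.0], [-0.024, -1.0, -0.0], [0.0, 0.0, -1.0]]
force: [-1.5, 0.3, 0.8]
opening: 0.665
grasp_force: 29.9
```

>>> apply_moves(plan="0 0 0.01 0 0 0;0 0 0 0 0 0;0 0 0 0 0 0")

```text
time_s: 19.57
position: [0.6172, 0.1307, 0.0368]
tcp_rot: [[1.0, -0.024, 0.0], [-0.024, -1.0, -0.0], [0.0, 0.0, -1.0]]
force: [-2.0, -0.2, 5.4]
opening: 0.667
grasp_force: 29.9
```

>>> apply_moves(plan="0 0 0 0 0 0;0 0 0 0 0 0;0 0 0 0 0 0;0 0 0 0 0 0;0 0 0 0 0 0;0 0 -0.2 0 0 0;0 0 -0.4 0 0 0;0 0 -0.5 0 0 0;0 0 -0.5 0 0 0;0 0 -0.4 0 0 0", gripper=1)

```text
time_s: 20.4
position: [0.6177, 0.1307, 0.1382]
tcp_rot: [[1.0, -0.024, 0.002], [-0.024, -1.0, 0.0], [0.002, -0.0, -1.0]]
force: [0.6, 0.0, -0.2]
opening: 0.999
grasp_force: 0.0
```

>>> apply_moves(plan="-0.3 -0.2 0 0 0 0;-0.5 -0.4 0 0 0 0;-0.6 -0.45 0 0 0 0;-0.6 -0.45 0 0 0 0;-0.6 -0.45 0 0 0 0;-0.4 -0.3 0 0 0 0;-0.28 -0.24 0 0 0 0;0 0 0 0 0 0;0 0 0.3 0 0 0;0 0 0.4 0 0 0")

```text
time_s: 21.23
position: [0.4587, 0.26, 0.1027]
tcp_rot: [[1.0, -0.023, 0.007], [-0.023, -1.0, 0.002], [0.007, -0.002, -1.0]]
force: [0.0, -0.3, 0.3]
opening: 1.003
grasp_force: 0.0
```

>>> apply_moves(plan="0 0 0.1 0 0 0;0 0 0 0 0 0;0 0 0 0 0 0;0 0 0 0 0 0")

```text
time_s: 21.57
position: [0.4572, 0.2591, 0.0966]
tcp_rot: [[1.0, -0.025, 0.002], [-0.025, -1.0, 0.0], [0.002, -0.0, -1.0]]
force: [0.1, -0.2, 1.0]
opening: 0.996
grasp_force: 0.0
```

Grasp at TCP z ≈ 32 mm.

>>> apply_moves(plan="0 0 0.2 0 0 0;0 0 0.3 0 0 0;0 0 0.3 0 0 0;0 0 0.3 0 0 0;0 0 0.15 0 0 0;0 0 0.04 0 0 0;0 0 0 0 0 0;0 0 0 0 0 0")

```text
time_s: 22.23
position: [0.4566, 0.2593, 0.0317]
tcp_rot: [[1.0, -0.024, 0.001], [-0.024, -1.0, 0.0], [0.001, -0.0, -1.0]]
force: [0.3, 0.0, 0.1]
opening: 1.001
grasp_force: 0.0
```

>>> apply_moves(plan="0 0 0 0 0 0;0 0 0 0 0 0;0 0 0 0 0 0;0 0 0 0 0 0;0 0 0 0 0 0;0 0 0 0 0 0;0 0 0 0 0 0;0 0 0 0 0 0;0 0 0 0 0 0", gripper=-1)

```text
time_s: 22.98
position: [0.4563, 0.2592, 0.0316]
tcp_rot: [[1.0, -0.024, 0.0], [-0.024, -1.0, 0.0], [0.0, -0.0, -1.0]]
force: [-0.3, -0.8, 4.5]
opening: 0.708
grasp_force: 30.0
```

>>> apply_moves(plan="0 0 -0.1 0 0 0;0 0 -0.3 0 0 0;0 0 -0.4 0 0 0;0 0 -0.3 0 0 0;0 0 -0.1 0 0 0;0.2 0.01 0 0 0 0;0.4 0.02 0 0 0 0;0.5 0.02 0 0 0 0;0.5 0.02 0 0 0 0;0.5 0.02 0 0 0 0")

```text
time_s: 23.82
position: [0.5619, 0.2517, 0.0897]
tcp_rot: [[1.0, -0.024, -0.002], [-0.024, -1.0, -0.0], [-0.002, 0.001, -1.0]]
force: [-0.2, -0.5, -3.7]
opening: 0.702
grasp_force: 30.0
```

>>> apply_moves(plan="0.5 0.02 0 0 0 0;0.45 0 0 0 0 0;0.3 0 0 0 0 0;0.15 0 0 0 0 0;0.05 0 0 0 0 0;0 0 0 0 0 0;0 0 0.2 0 0 0;0 0 0.3 0 0 0;0 0 0.2 0 0 0;0 0 0 0 0 0")

```text
time_s: 24.65
position: [0.6298, 0.249, 0.0529]
tcp_rot: [[1.0, -0.024, -0.008], [-0.024, -1.0, -0.002], [-0.008, 0.002, -1.0]]
force: [-0.3, 0.2, -3.4]
opening: 0.709
grasp_force: 30.0
```

>>> apply_moves(plan="0 0 0 0 0 0;0 0 0.1 0 0 0;0 0 0.08 0 0 0;0 0 0 0 0 0;0 0 0 0 0 0")

```text
time_s: 25.07
position: [0.6334, 0.2493, 0.0473]
tcp_rot: [[1.0, -0.024, -0.0], [-0.024, -1.0, -0.0], [-0.0, 0.0, -1.0]]
force: [0.8, 0.1, -3.1]
opening: 0.707
grasp_force: 30.0
```

>>> apply_moves(plan="-0.01 0 0.08 0 0 0;0 0 0.06 0 0 0;0 0 0.04 0 0 0;0 0 0.025 0 0 0;0 0 0.02 0 0 0;0 0 0.01 0 0 0;0 0 0 0 0 0;0 0 0 0 0 0")

```text
time_s: 25.73
position: [0.633, 0.2494, 0.0357]
tcp_rot: [[1.0, -0.024, 0.0], [-0.024, -1.0, 0.0], [0.0, -0.0, -1.0]]
force: [-0.0, -0.9, -1.2]
opening: 0.707
grasp_force: 30.0
```

>>> apply_moves(plan="0 0 0.01 0 0 0;0 0 0 0 0 0;0 0 0 0 0 0")

```text
time_s: 25.98
position: [0.633, 0.2494, 0.0356]
tcp_rot: [[1.0, -0.024, 0.0], [-0.024, -1.0, 0.0], [0.0, -0.0, -1.0]]
force: [-1.5, -0.1, 1.9]
opening: 0.707
grasp_force: 30.0
```

>>> apply_moves(plan="0 0 0 0 0 0;0 0 0 0 0 0;0 0 0 0 0 0;0 0 0 0 0 0;0 0 0 0 0 0;0 0 -0.2 0 0 0;0 0 -0.4 0 0 0;0 0 -0.5 0 0 0;0 0 -0.5 0 0 0;0 0 -0.5 0 0 0", gripper=0.75)

```text
time_s: 26.82
position: [0.633, 0.2494, 0.1417]
tcp_rot: [[1.0, -0.024, 0.0], [-0.024, -1.0, 0.0], [0.0, -0.0, -1.0]]
force: [0.7, -0.0, -0.9]
opening: 0.875
grasp_force: 0.0
```

>>> apply_moves(plan="0 0 -0.5 0 0 0;0 0 -0.5 0 0 0;-0.5 0 -0.3 0 0 0;-0.8 0 0 0 0 0;-0.8 0 0 0 0 0;-0.8 0 0 0 0 0;-0.8 0 0 0 0 0;-0.6 0 0 0 0 0;0 0 0 0 0 0;0 0 0 0 0 0")

```text
time_s: 27.65
position: [0.4166, 0.2548, 0.206]
tcp_rot: [[1.0, -0.023, 0.001], [-0.023, -1.0, 0.0], [0.001, -0.0, -1.0]]
force: [0.9, -0.1, 0.9]
opening: 0.876
grasp_force: 0.0
```

```bash
python3 - <<'E'
from v import *
a=capture("scene");b=capture("top")
a=cv2.resize(a[120:290,90:430,::-1],None,fx=2.3,fy=2.3,interpolation=cv2.INTER_CUBIC);cv2.imwrite("pics/e1.png",a)
cv2.imwrite("pics/top1.png",b[:,:,::-1])
b=cv2.resize(b[120:240,80:340,::-1],None,fx=3,fy=3,interpolation=cv2.INTER_CUBIC);cv2.imwrite("pics/e2.png",b)
E
```

```text
(no output)
```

View pics/e1.png

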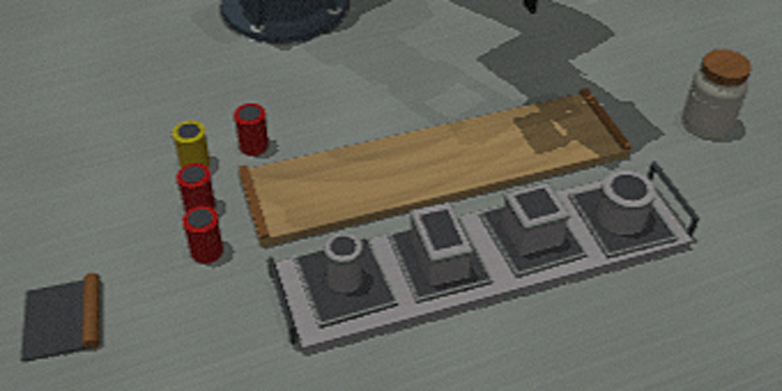

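View pics/e2.png

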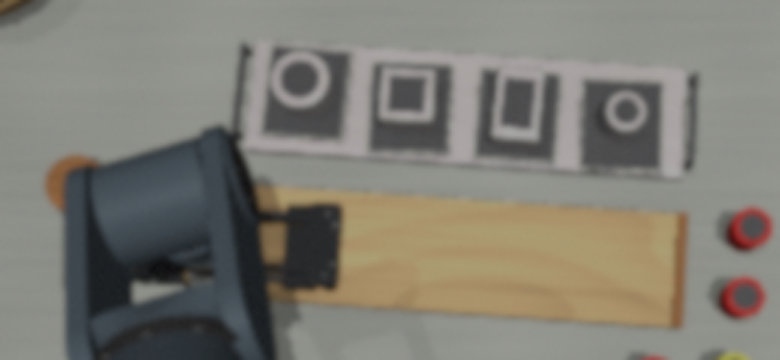

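All four tins stand upright in their bays, in the order round (300,80), cube (407,95), oblong (518,103), slim (627,110) in the top crop. The jar, scraper and look-alikes are untouched. I'll check the centring with numbers.

```bash
python3 - <<'E'
from v import *
H=np.array([.054,.056,.052,.062])+.022
B=np.array([[633,249.5],[617.5,130.6],[610,8.5],[600,-109.3]])
for n,o,s,T in(("scene",(90,120),2.3,[(628,187),(535,204),(441,230),(344,245)]),("top",(80,120),3,[(299,80),(406,95),(518,102),(626,110)])):
    im=np.ascontiguousarray(capture(n)[:,:,::-1]);c=camera_model(n)
    for r,b in zip(blobs(im,[(x/s+o[0],y/s+o[1]) for x,y in T],14,[105 if n=="top" else 95]*3+[100 if n=="top" else 85],c,H),B): print(n,(r[0]-b).round(1),np.round(r[1][1],1),round(r[1][2],1))
E
```

```text
scene [0.  1.2] [43.9 43.5] 68.5
scene [-0.2  1.1] [41.6 42.9] 88.1
scene [-0.3  1. ] [36.5 58.6] 84.9
scene [-0.2  0.6] [28.9 27.5] 68.5
top [ 1.2 -1.1] [36.3 37.2] 0.8
top [ 0.7 -0.8] [35.  35.2] 87.7
top [ 0.2 -0.8] [30.1 51. ] 84.2
top [ 0.6 -1.3] [21.3 21.3] 44.6
```

All tins are within about 1 mm of centre, so I'm handing in.

```bash
python3 -c "
from rig import bot
print(bot.hand_in())"
```

```text
the job is handed in; nothing more can be done
None
```

All four tins are in the bays straight across from where they stood, upright and within about 1.5 mm of centre by camera, with the jar and scraper untouched, and the job is handed in at about 28 s; no verdict was returned.

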